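Lock a positioning stage with its locating pin

ROBOT

A 6-joint arm with a two-finger parallel gripper is mounted at the origin on a cart in front of the work surface, level with it; the furniture and walls round the work are solid. World frame = base frame: x ahead of the robot, y to its left, z up, the work surface at z = 0. Lengths are in m, angles in degrees, forces in N, time in s.
With the tool pointing down it reaches from about 0.35 to 0.875 m from the base axis. Payload 4.2 kg.
Tool frame: the origin (TCP) lies midway between the tips of the shut fingers; the grasp point (between the pads) lies 19 mm behind it (ctrl.grip_point_offset is the distance from the TCP to the grasp point, in m); z points along the fingers, y is the line along which they close (so a half turn about z gives the same grasp; the last joint's range is limited). The gripper opens to 85 mm and grips with 20 to 120 N. Pads are 22 mm wide; open, the fingers measure 114 mm over their backs; the gripper's body (76 mm by 85 mm) begins 54 mm behind the grasp point. The pads swing forward as they close: fully open they stand 13 mm farther back than shut.
Start: joints at [-49.469, 22.042, 0.453, 0, -68.411, -14.817], TCP at [0.271, -0.563, 0.231] pointing down, gripper open.
Joint ranges: [-179.83, 179.83], [-69.29, 118.12], [-61.27, 80.66], [-181.25, 117.63], [-171.15, -9.14], [-177.46, 177.46]. Speed limits (degrees/s): [159.86, 159.86, 180, 180, 180, 180].

INTERFACE

Orientations are given as [roll, pitch, yaw] about the fixed x, y, z axes, in that order (R = Rz(yaw) Ry(pitch) Rx(roll)).
In Python, from station import ctrl, jaws, capture, get_calibration, nets gives the robot as it stands. Calls block until the motion is done:
- ctrl.reach(position, orientation): joint-space move of the TCP to a pose.
- ctrl.move_linear(position, velocity=0.15, orientation=None, stop_force=None): straight line of the TCP; orientation=None keeps the orientation; velocity is the mean speed in m/s. With stop_force (N) it stops when the force on the tool has changed by that much, and returns True; else False.
- ctrl.goto_joints(angles): joint-space move.
- jaws.gripper_open() and jaws.grasp(grip_force=None): open the fingers fully, or close them until they stop; grip_force is the grip in N (None keeps the last).
- ctrl.hold(seconds).
- ctrl.solve_ik(position, orientation): joint angles nearest the present ones, or None.
- ctrl.sense(): the state.
- capture(name): name is "scene" or "top" or "wrist"; returns the picture (480x640x3 uint8, blue, green, red); there is no depth.
- get_calibration(name): a dict with "vertical_fov" (degrees; the focal length in pixels is half the picture's height over the tangent of half this angle, whatever the lens; pixels are square), "cx", "cy" (the principal point, pixels), "k1" (the pictures are not rectified: a ray, as slopes to the right and down, at radius r is drawn at 1 + k1 r^2 times it, then the intrinsics apply), "R" (3x3) and "t" (3): a world point X has camera coordinates R X + t; the wrist camera has in their place "T_tool_cam" (4x4, takes a point from camera to tool coordinates, whose origin is the TCP and whose axes are the flange's). Camera axes: x right, y down, z forward; pixel columns grow to the right and rows downward; lengths in m; the calibration is good to about 2 mm. A picture is of the moment at which its call begins: read the wrist's pose just before it. get_calibration takes no time and is no camera call.
A pose or a line that the arm cannot do raises ctrl.IKError and nothing moves.
- ctrl.finish_job(): hands the job in; it is judged then, once.
Trained networks look in the newest picture that a camera, given by its name, has taken for a name from the list of things; names that differ only in an ending like _2 or _b are one class to them, and where a whole thing is asked for, a point or a joint stands for the part that bears it (a point fixed in the world has none). Each returns a list of dicts, best first, with "p" (0 to 1); they miss things now and then, are a little off and sometimes report something else, mostly with a low value. They report only what shows in the picture. A call takes as long as a camera call. They do not tell look-alikes from the thing itself.
- nets.search_frame(camera, target): "xy" ([column, row] as shares, 0 to 1, of the picture: columns of its width, rows of its height, amid what is visible of it).
- nets.outline_of(camera, target): "region" (480x640 bool, what is visible of it) and "xy" ([column, row] as shares, 0 to 1, of the picture: columns of its width, rows of its height, amid what is visible of it).
The state is a dict: "clock": time; "joint_positions": joint angles; "joint_velocities": joint speeds; "joint_efforts": joint torques, N m; "ee_pos": TCP position; "tool_rot": TCP orientation; "force": force on the tool from outside, world axes, zero at the start; "ft_torque": the same for the moment, N m; "opening": opening from 0.0 (shut) to 1.0 (fully open); "finger_force": force on a finger pad.
Only numpy, scipy, OpenCV 4.12 (cv2) and the standard library are available. Lean on these libraries where they do the work, as an engineer would, in place of code of your own. Each camera call takes 0.05 s, during which the arm holds its last target. There are 200 camera calls.

TASK

Take the red-handled locating pin from its stand, put it down through the brass bush of the stage's carriage, and feel for the hidden index hole by sliding the carriage along with the pin while its tip presses lightly on the strip underneath. When the tip drops in, push the pin fully home so that its collar sits on the bush and the carriage is locked, then let go. Work gently, with no more than light hand pressure on the stage (keep well under 40 N), and leave the vial and the beaker beside the stage alone.

Things in the scene. Friction and masses are not known exactly. Their poses are not given: they have to be found in the camera images.
- stage: Manual linear positioning stage, fixed on the worktop: dark steel bed plate 96 x 320 x 10 mm (x, y, z), a blue block 54 mm high at each end, two steel guide rods at x = -32 and +32 mm. Origin: centre of its underside, at worktop height. Its y axis is the direction of travel, z up. More than 40 N between pin and stage damages it.
- strip_top (a point): Point on the stage (x = 0, y = 0) on top of the steel index strip that lies along the bed under the carriage, 26 mm above the worktop. The strip has one plain unmarked blind hole, 11.8 mm wide, 16 mm deep, on the bush's line of travel, hidden under the carriage. Its place changes from start to start: it is under the bush at some carriage value from -0.020 to +0.012.
- carriage (a joint): Position of the aluminium carriage (84 x 130 mm, its top 52 mm above the worktop, a clear plastic dish 14 mm high clamped on its -y half), m along the stage's +y, stops at -0.042 and +0.042. The bush is at stage y = 0.030 + this. Starts between +0.027 and +0.040, so the hole lies 15 to 60 mm towards -y. About 2 N of sliding friction; it stays where it is left.
- bush_mouth (a point): Centre of the mouth of the brass bush in the carriage, 56 mm above the worktop: flange 24 mm across, bore 11.8 mm wide, right through the carriage to 2 mm above the strip. A spring ball in the bore rubs on the pin with a few newtons (2 to 6), so the pin stays at any height and must be pressed down; it does not fall in by itself.
- locating_pin: Loose locating pin, about 90 g, 91 mm long, upright in its stand. Origin: centre of its flat tip; z points up to the handle. Steel shank 10 mm thick from 0 to 43 mm (first 4 mm tapered, tip 6 mm wide), collar 22 mm across from 43 to 49 mm, red round handle 22 mm across from 49 to 91 mm; grip that from above about 73 mm above the tip.
- pin_tip (a point): Centre of the pin's flat tip. On the strip it is 26 mm above the worktop, the collar then 13 mm above the bush. Fully home the collar sits on the bush, the tip 13 mm above the worktop and 3 mm clear of the bottom of the hole.
- pin_stand: White plastic stand 60 x 90 x 48 mm (x, y, z) with a grey foot, fixed. Origin: centre of its underside. The pin stands in the bore at y = +20 mm, its collar resting on top, its tip 5 mm above the worktop. The narrower bore at y = -22 mm is empty.
- std_vial: Glass standard vial with red cap, 33 mm across, 65 mm high, right of the stage; leave alone. Origin: centre of its underside.
- beaker: Small glass beaker, 54 mm across, 68 mm high, right of the stage; leave alone. Origin: centre of its underside.
Mind the look-alikes: they are no part of the job. Of the things shaped like the locating_pin, the red one is meant.

How it is judged:
By the outcome, as a careful person would: the job done as asked, in the order asked, and still so for the second after the job is handed in, with the robot touching nothing.
It also fails if it takes over 64 s, if anything falls off the work surface, if the arm or the gripper's body presses on something with over 40 N, if the wrist force passes 120 N, or if a joint passes its speed limit or range.

## Working session

There is one attempt and no reset: what is moved stays moved. The work goes in short steps, each a Python script; the robot and the scene stay as the last script left them, time stands still between calls to the robot, and variables do not carry over. Pictures are saved under pics/ and viewed, at most 10 in all, crops included, and the job is handed in when it is done.

```bash
mkdir -p pics; ls; cat > h.py <<'E'
import numpy as np, cv2
from station import ctrl,jaws,capture,get_calibration,nets
from scipy.spatial.transform import Rotation as Ro
def cam(name,st=None):
    c=get_calibration(name); f=240/np.tan(np.radians(c["vertical_fov"])/2)
    if "R" in c: R=np.array(c["R"]);t=np.array(c["t"])
    else:
        T=np.array(c["T_tool_cam"]); W=np.eye(4); W[:3,:3]=Ro.from_euler('xyz',st["tool_rot"],degrees=True).as_matrix(); W[:3,3]=st["ee_pos"]
        M=np.linalg.inv(W@T); R=M[:3,:3];t=M[:3,3]
    return c,f,R,t
def ray(name,px,st=None):
    c,f,R,t=cam(name,st); d=np.array([(px[0]-c["cx"])/f,(px[1]-c["cy"])/f]); u=d.copy()
    for _ in range(30): u=d/(1+c["k1"]*(u@u))
    return -R.T@t, R.T@np.array([u[0],u[1],1])
def atz(name,px,z,st=None):
    o,d=ray(name,px,st); return o+d*(z-o[2])/d[2]
def proj(name,X,st=None):
    c,f,R,t=cam(name,st); p=R@np.array(X)+t; u=p[:2]/p[2]; u=u*(1+c["k1"]*(u@u)); return np.array([c["cx"]+f*u[0],c["cy"]+f*u[1]])
E
python3 - <<'E'
from h import *
print(ctrl.sense())
for n in ["scene","top","wrist"]:
    im=capture(n); cv2.imwrite(f"pics/{n}0.png",im)
    print(n,get_calibration(n))
for n in ["top","scene"]:
    for t in ["locating_pin","bush_mouth","stage","carriage","pin_stand","std_vial","beaker"]:
        print(n,t,[(np.round(np.array(r["xy"])*[640,480],1),round(r["p"],2)) for r in nets.search_frame(n,t)][:4])
E
```

```text
pics
{'clock': 0.0, 'joint_positions': array([-4.94687643e+01,  2.20917870e+01,  3.81922125e-01, -2.81263135e-02,
       -6.84133626e+01, -1.48160169e+01]), 'joint_velocities': array([-0.03797557,  0.07518461, -0.01335328,  0.09267132, -0.07399169,
       -0.05145172]), 'joint_efforts': array([ 1.19201020e-03, -3.92286086e+01,  1.88406676e+01,  4.18643698e+00,
       -4.63395481e-03,  2.33286158e-05]), 'ee_pos': array([ 0.27094695, -0.56257717,  0.23022767]), 'tool_rot': array([ 1.79874185e+02, -6.24935137e-03, -1.54295150e+02]), 'force': array([-0.07460594,  0.22393132, -0.33125012]), 'ft_torque': array([-0.01778524,  0.04813174, -0.0117273 ]), 'finger_force': 0.0, 'opening': 0.9992832128114658}
scene {'vertical_fov': 57.76448325897014, 'cx': 322.2667215020429, 'cy': 235.99804827597973, 'k1': -0.05358748552903702, 'R': array([[ 0.55882281, -0.82911693, -0.01679817],
       [-0.54725393, -0.35347711, -0.75866137],
       [ 0.62308121,  0.43315014, -0.65126857]]), 't': array([-0.33482908,  0.28272494,  0.72513349])}
top {'vertical_fov': 44.35307780447026, 'cx': 324.9527150846326, 'cy'
[... 801 characters left out ...]
, 0.38)]
top bush_mouth [(array([341.4, 260. ]), 0.67)]
top stage [(array([355.6, 263.6]), 0.72)]
top carriage [(array([335.7, 261.2]), 0.97), (array([224. , 259.2]), 0.45)]
top pin_stand [(array([224.4, 262.1]), 0.67)]
top std_vial [(array([437.6, 222.4]), 0.57)]
top beaker [(array([462.7, 263.6]), 0.77)]
scene locating_pin [(array([213.5, 225. ]), 0.82), (array([212.8, 181.2]), 0.66), (array([220.9, 200.8]), 0.57)]
scene bush_mouth [(array([344.7, 260.7]), 0.78)]
scene stage [(array([367.3, 278.5]), 0.95)]
scene carriage [(array([347.9, 259.7]), 0.96)]
scene pin_stand [(array([235.6, 220. ]), 0.82)]
scene std_vial [(array([494.3, 289.3]), 0.75)]
scene beaker [(array([507.9, 346.3]), 0.74)]
```

View pics/top0.png

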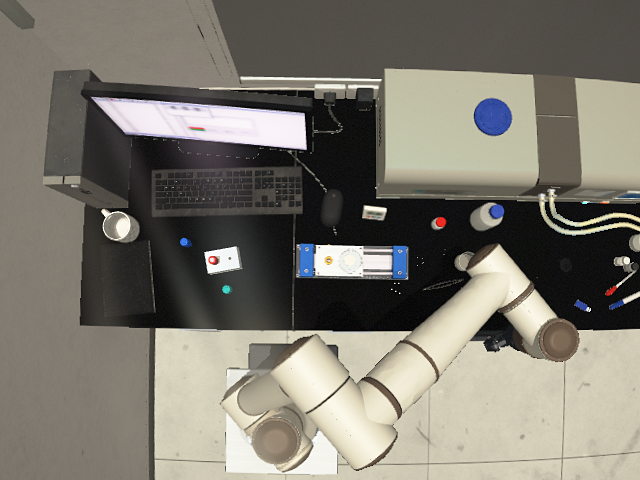

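View pics/scene0.png

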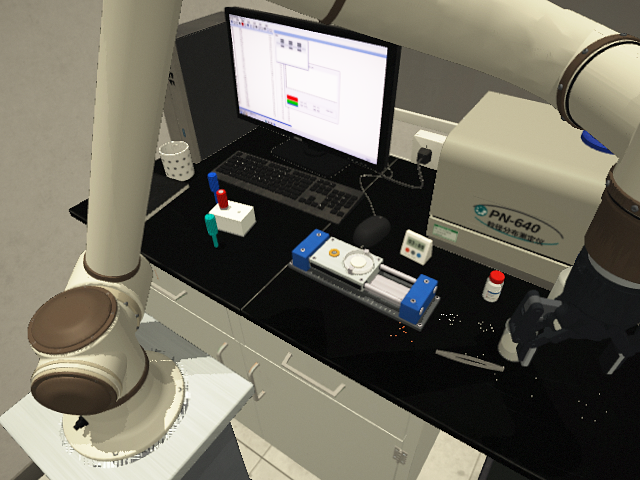

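The top picture shows the red pin in the white stand at about (213,260), the brass bush at (328,260) and the stage spanning columns 297–408. Blue and teal look-alikes stand at (186,242) and (227,289). The net's bush point (341,260) is off from the picture.

```bash
python3 - <<'E'
from h import *
for nm,px,z in [("pin",(213,260),.096),("bush",(328,260),.056),("stand",(224.4,261),.048),("stL",(302,260),.054),("stR",(402,262),.054),("blue",(186,242),.08),("teal",(227,289),.08),("vial",(438,222),.065),("beaker",(463,262),.068)]:
    print(nm,atz("top",px,z).round(4))
print("scene pin",atz("scene",(221.5,191),.096),"bush",atz("scene",(334,253),.056))
a=atz("top",(213,260),.096); b=atz("top",(328,260),.056)
for p,z in[(a,.27),(b,.25)]:
  for y in (0,90,180,-90): 
    for dx in (0,-.07):
      q=ctrl.solve_ik([p[0]+dx,p[1],z],[180,0,y]); print(y,dx,None if q is None else np.round(q,0))
E
```

```text
pin [0.4532 0.1831 0.096 ]
bush [ 0.4602 -0.1275  0.056 ]
stand [0.4542 0.1598 0.048 ]
stL [ 0.4594 -0.0559  0.054 ]
stR [ 0.4571 -0.3324  0.054 ]
blue [0.5026 0.2625 0.08  ]
teal [0.3761 0.1456 0.08  ]
vial [ 0.5688 -0.432   0.065 ]
beaker [ 0.4579 -0.501   0.068 ]
scene pin [0.45597385 0.18998915 0.096     ] bush [ 0.45586654 -0.12756479  0.056     ]
0 0 [ 41.   7. -14.   0. -69.  49.]
0 -0.07 [ 48.   0. -22.   0. -68.  42.]
90 0 [ 41.   7. -14.   0. -69. 139.]
90 -0.07 [ 48.   0. -22.   0. -68. 132.]
180 0 [  41.    7.  -14.   -0.  -69. -131.]
180 -0.07 [  48.    0.  -22.   -0.  -68. -138.]
-90 0 [ 41.   7. -14.   0. -69. -41.]
-90 -0.07 [ 48.   0. -22.   0. -68. -48.]
0 0 [  4.   7. -18.   0. -66.  86.]
0 -0.07 [  5.  -0. -25.   0. -65.  85.]
90 0 [  4.   7. -18.   0. -66. 176.]
90 -0.07 [  5.  -0. -25.   0. -65. 175.]
180 0 [  4.   7. -18.  -0. -66. -94.]
180 -0.07 [  5.  -0. -25.  -0. -65. -95.]
-90 0 [  4.   7. -18.   0. -66.  -4.]
-90 -0.07 [  5.  -0. -25.   0. -65.  -5.]
```

```bash
python3 - <<'E'
from h import *
def look(p,n):
    ctrl.reach(p,[180,0,-90]); ctrl.hold(.2); st=ctrl.sense(); im=capture("wrist"); cv2.imwrite(f"pics/{n}.png",im); return st,im
jaws.gripper_open()
st,im=look([.458,-.125,.2],"w_st"); np.save("st1.npy",st,allow_pickle=True)
for t,z in[("bush_mouth",.056),("carriage",.052)]: print(t,[((np.array(r["xy"])*[640,480]).round(1),round(r["p"],2),atz("wrist",np.array(r["xy"])*[640,480],z,st).round(4)) for r in nets.search_frame("wrist",t)])
st,im=look([.455,.185,.22],"w_pin"); np.save("st2.npy",st,allow_pickle=True)
print([((np.array(r["xy"])*[640,480]).round(1),round(r["p"],2),atz("wrist",np.array(r["xy"])*[640,480],.096,st).round(4)) for r in nets.search_frame("wrist","locating_pin")])
print(ctrl.sense()["clock"])
E
```

```text
bush_mouth [(array([319.6, 176.7]), 0.72, array([ 0.4566, -0.1632,  0.056 ]))]
carriage [(array([320.8, 173.7]), 0.67, array([ 0.4557, -0.165 ,  0.052 ])), (array([322.1, 145.4]), 0.41, array([ 0.4546, -0.187 ,  0.052 ]))]
[(array([419.6, 176.9]), 0.96, array([0.3805, 0.1442, 0.096 ])), (array([321.7, 230.2]), 0.84, array([0.4524, 0.1846, 0.096 ])), (array([268.6, 309.7]), 0.68, array([0.4958, 0.252 , 0.096 ]))]
4.6417
```

View pics/w_st.png

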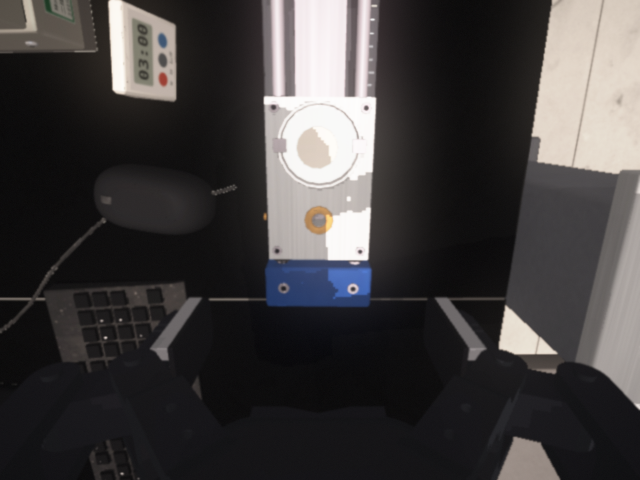

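View pics/w_pin.png

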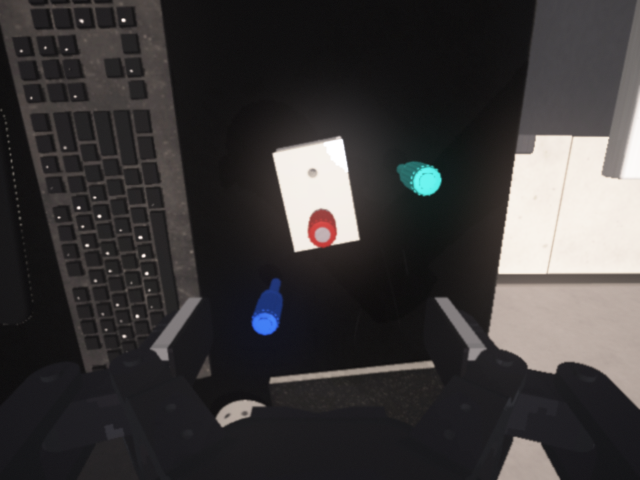

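The wrist picture of the stage shows the bush at (319,219), carriage screws at about (273,107), (366,108), (277,250) and (360,251), and the blue end block below. In the stand picture the red pin's top is at (322,235), with the blue and teal pins well clear of the fingers' path.

```bash
python3 - <<'E'
from h import *
s1=np.load("st1.npy",allow_pickle=True).item(); s2=np.load("st2.npy",allow_pickle=True).item()
im=cv2.imread("pics/w_st.png"); hsv=cv2.cvtColor(im,cv2.COLOR_BGR2HSV)
def cen(m,x0,y0,x1,y1):
    k=np.zeros_like(m);k[y0:y1,x0:x1]=m[y0:y1,x0:x1];p=cv2.findNonZero(k)[:,0].astype(np.float32);c,r=cv2.minEnclosingCircle(p);return p.mean(0),c,r
m=cv2.inRange(hsv,(8,120,80),(28,255,255)); a=cen(m,300,200,340,240);print(a, atz("wrist",a[1],.056,s1))
for p in [(273,107),(366,108),(277,250),(360,251)]: print(atz("wrist",p,.052,s1).round(4))
b=cv2.inRange(hsv,(100,120,50),(130,255,255));k=np.zeros_like(b);k[255:320,250:390]=b[255:320,250:390]
r=cv2.minAreaRect(cv2.findNonZero(k));print(r,[atz("wrist",p,.054,s1).round(4) for p in cv2.boxPoints(r)])
im=cv2.imread("pics/w_pin.png"); hsv=cv2.cvtColor(im,cv2.COLOR_BGR2HSV)
g=cv2.inRange(hsv,(0,0,90),(180,110,255)); a=cen(g,308,224,337,247);print(a,atz("wrist",a[0],.096,s2))
print("bore stand -22",atz("wrist",(312,173),.048,s2),s2["ee_pos"])
print(proj("top",atz("wrist",a[0],.096,s2)),proj("scene",atz("wrist",a[0],.096,s2)))
E
```

```text
(array([317.35986, 219.48788], dtype=float32), (318.5, 219.65383911132812), 12.81478214263916) [ 0.45754935 -0.12832183  0.056     ]
[ 0.4919 -0.2154  0.052 ]
[ 0.4213 -0.2146  0.052 ]
[ 0.4928 -0.1009  0.052 ]
[ 0.4224 -0.0999  0.052 ]
((318.0, 283.5), (45.0, 106.0), 90.0) [array([ 0.5031, -0.0918,  0.054 ]), array([ 0.413 , -0.0916,  0.054 ]), array([ 0.4113, -0.0493,  0.054 ]), array([ 0.5049, -0.0495,  0.054 ])]
(array([322.0066 , 236.12541], dtype=float32), (322.0, 235.0), 17.80459213256836) [0.45215105 0.18933279 0.096     ]
bore stand -22 [0.46025966 0.14671049 0.048     ] [0.45524001 0.18395744 0.21995136]
[210.71529168 260.3439352 ] [220.56894244 191.86628642]
```

```bash
cat >> h.py <<'E'
O=[180,0,-90]
def S(tag=""):
    s=ctrl.sense(); print(tag,"t",round(s["clock"],2),"ee",s["ee_pos"].round(4),"F",s["force"].round(1),"op",round(s["opening"],3),"ff",round(s["finger_force"],1)); return s
E
python3 - <<'E'
from h import *
ctrl.reach([.4522,.1893,.12],O); S("above")
ctrl.move_linear([.4522,.1893,.059],.08,stop_force=10); S("down")
jaws.grasp(60); s=S("grasp")
ctrl.move_linear([.4522,.1893,.175],.12); s=S("lift")
ctrl.reach([.4575,-.128,.175],O)
ctrl.move_linear([.4575,-.128,.122],.1);ctrl.hold(.3); s=S("hover"); np.save("st3.npy",s,allow_pickle=True)
cv2.imwrite("pics/w_hov.png",capture("wrist")); cv2.imwrite("pics/s_hov.png",capture("scene")[150:390,180:500])
print(proj("wrist",[.4575,-.128,.056],s),proj("wrist",s["ee_pos"]-[0,0,.054],s))
E
```

```text
above t 5.12 ee [0.453  0.1894 0.1205] F [0.5 0.9 0.8] op 0.996 ff 0.0
down t 6.03 ee [0.4526 0.1896 0.0596] F [-0.8  0.5  1. ] op 0.997 ff 0.0
grasp t 6.64 ee [0.4523 0.1894 0.0593] F [-1.1 -1.1  3.7] op 0.244 ff 58.5
lift t 7.76 ee [0.4517 0.1889 0.1741] F [-0.2  0.7 -0.6] op 0.242 ff 58.6
hover t 9.95 ee [ 0.4578 -0.128   0.1225] F [-0.4 -0.  -0.9] op 0.243 ff 58.6
[318.64736146 254.34804441] [318.18751769 261.47809559]
```

View pics/w_hov.png

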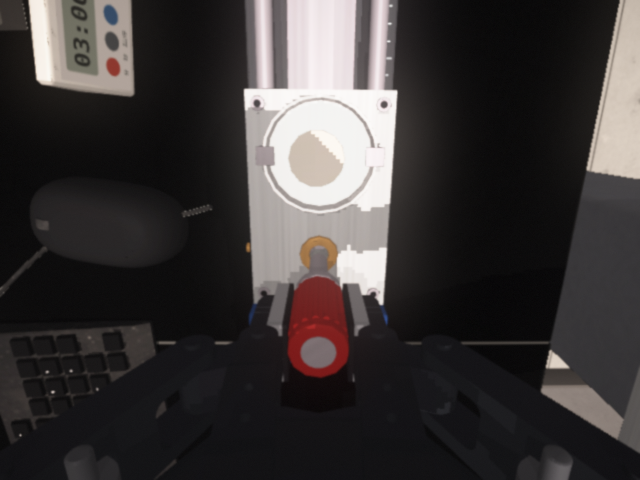

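```bash
python3 - <<'E'
from h import *
s=np.load("st3.npy",allow_pickle=True).item(); e=s["ee_pos"]
a=cv2.imread("pics/w_hov.png")[220:320,260:380]; b=cv2.imread("pics/s_hov.png")[40:160,90:230]
cv2.imwrite("pics/z1.png",np.hstack([cv2.resize(a,None,fx=4,fy=4,interpolation=2),cv2.resize(b,(467,400),interpolation=2)])[:, :800])
print(s["tool_rot"])
for h in (-.054,-.011,-.005): print(h,[proj("wrist",e+[0,dy,h],s).round(1) for dy in(-.005,0,.005)])
print("handle top",proj("wrist",e+[0,0,.037],s))
E
```

```text
[-1.79933905e+02  1.59393903e-03 -9.00018389e+01]
-0.054 [array([318.2, 253.3]), array([318.2, 261.5]), array([318.2, 269.5])]
-0.011 [array([318.2, 284. ]), array([318.2, 293.9]), array([318.2, 303.6])]
-0.005 [array([318.2, 289.5]), array([318.2, 299.7]), array([318.2, 309.7])]
handle top [318.20700102 355.73346319]
```

View pics/z1.png

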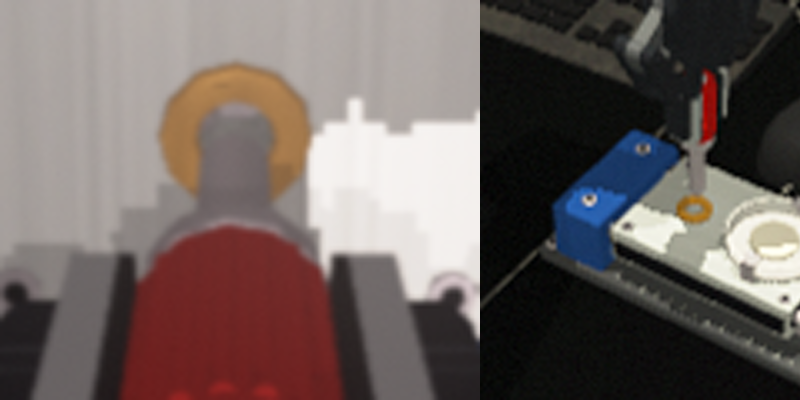

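The zoom shows the shank centred on the bush in x (319 against 318.5) and the tip over the bore. I'll descend with a force stop.

```bash
python3 - <<'E'
from h import *
X,Y=.4572,-.128
print(ctrl.move_linear([X,Y,.106],.03,stop_force=5)); s=S("mouth")
if s["ee_pos"][2]<.1085:
    for z in (.1,.094,.088):
        r=ctrl.move_linear([X,Y,z],.03,stop_force=12); s=S(f"z{z}{r}")
        if r: break
    else:
        r=ctrl.move_linear([X,Y,.076],.015,stop_force=8); S(f"strip{r}")
E
```

```text
True
mouth t 10.59 ee [ 0.4571 -0.1276  0.1054] F [ 2.2  1.  -1.1] op 0.247 ff 58.6
z0.1False t 10.93 ee [ 0.4572 -0.1278  0.0994] F [ 1.1  2.1 -2.7] op 0.241 ff 58.6
z0.094False t 11.28 ee [ 0.457  -0.128   0.0936] F [ 0.6  1.7 -2.9] op 0.241 ff 58.8
z0.088False t 11.62 ee [ 0.4569 -0.128   0.0875] F [ 1.   1.3 -2.7] op 0.243 ff 58.9
stripTrue t 12.2 ee [ 0.4571 -0.128   0.0801] F [-1.3  1.1  3.8] op 0.242 ff 59.5
```

```bash
cat > slide.py <<'E'
from h import *
s=S("start"); y=-.128; x0=.4572; zs=s["ee_pos"][2]; zc=zs-.0003; found=False
log=[]
while y>-.192:
    y-=.0015; x=x0+(y+.128)*.009
    r=ctrl.move_linear([x,y,zc],.02,stop_force=18); s=ctrl.sense(); F=s["force"]; z=s["ee_pos"][2]
    log.append((round(y*1e3,1),round(s["ee_pos"][1]*1e3,1),round(z*1e3,2),round(zc*1e3,2),*F.round(1)))
    if r or np.abs(F).max()>22: print("force stop"); break
    if z<zs-.0025: found=True; break
    if F[2]<1.5:
        r=ctrl.move_linear([x,y,max(zc-.004,zs-.006)],.02,stop_force=7); s=ctrl.sense(); z=s["ee_pos"][2]
        log.append(("press",r,round(z*1e3,2),*s["force"].round(1)))
        if z<zs-.0025: found=True; break
        zc=z-.0002
    elif F[2]>9: zc+=.0003
    if s["clock"]>35: break
for l in log: print(*l)
S(f"found={found}")
E
python3 slide.py
```

```text
start t 12.2 ee [ 0.4571 -0.128   0.0801] F [-1.3  1.1  3.8] op 0.242 ff 59.5
-129.5 -129.0 80.09 79.8 -2.1 5.5 7.3
-131.0 -130.3 80.1 79.8 -2.6 6.7 5.9
-132.5 -131.7 80.09 79.8 -1.9 6.8 5.9
-134.0 -133.3 80.09 79.8 -1.5 6.2 7.6
-135.5 -134.7 80.09 79.8 -2.7 6.7 6.3
-137.0 -136.2 80.1 79.8 -1.3 6.0 6.8
-138.5 -137.8 80.1 79.8 -1.5 6.6 7.1
-140.0 -139.2 80.1 79.8 -1.3 6.8 7.2
-141.5 -140.8 80.09 79.8 -2.1 6.1 6.8
-143.0 -142.3 80.09 79.8 -1.8 6.8 6.3
-144.5 -143.8 80.1 79.8 -2.2 6.0 6.6
-146.0 -145.2 80.07 79.8 -2.0 6.6 6.6
-147.5 -146.7 80.09 79.8 -2.1 7.2 7.0
-149.0 -148.2 80.08 79.8 -2.5 6.7 6.1
-150.5 -149.8 80.08 79.8 -1.0 7.3 6.1
-152.0 -151.3 80.08 79.8 -3.4 6.3 7.4
-153.5 -152.8 80.11 79.8 -2.0 6.2 6.2
-155.0 -154.2 80.1 79.8 -1.8 6.4 5.8
-156.5 -155.8 80.1 79.8 -2.3 6.9 6.3
-158.0 -157.3 80.11 79.8 -2.5 6.5 6.4
-159.5 -158.8 80.1 79.8 -2.4 6.9 6.7
-161.0 -160.2 80.09 79.8 -1.4 7.7 6.8
-162.5 -161.7 80.08 79.8 -1.4 7.1 6.4
-164.0 -163.2 80.08 79.8 -1.9 7.6 7.4
-165.5 -164.8 80.09 79.8 -1.8 6.3 7.5
-167.0 -166.2 80.1 79.8 -2.4 6.2 5.9
-168.5 -167.7 80.08 79.8 -1.9 5.7 7.5
-170.0 -169.2 80.1 79.8 -1.7 6.5 7.1
-171.5 -170.8 80.09 79.8 -1.9 7.2 5.9
-173.0 -172.2 80.1 79.8 -1.4 6.4 6.9
-174.5 -173.8 80.11 79.8 -1.7 6.4 7.6
-176.0 -175.2 80.09 79.8 -1.6 7.4 7.1
-177.5 -176.8 80.07 79.8 -1.8 6.4 6.5
-179.0 -178.5 80.02 79.8 -1.4 5.2 5.5
-180.5 -180.5 79.83 79.8 -0.5 2.1 2.6
-182.0 -182.2 79.69 79.8 -1.6 1.3 2.4
-183.5 -183.7 79.69 79.8 -0.9 0.8 2.5
-185.0 -185.1 79.72 79.8 -1.5 1.0 1.7
-186.5 -186.5 79.71 79.8 -1.2 1.1 1.7
-188.0 -188.2 79.85 79.8 -1.6 0.9 1.9
-189.5 -189.2 79.89 79.8 -2.3 4.8 4.5
-191.0 -190.5 79.98 79.8 -1.5 6.6 4.9
-192.5 -191.8 80.05 79.8 -2.7 7.2 4.6
found=False t 22.95 ee [ 0.4566 -0.1918  0.0801] F [-2.7  7.2  4.6] op 0.242 ff 59.2
```

The contact force fell between y = -0.180 and -0.1885, so the hole is centred near y = -0.1843. I'll go back there and press in.

```bash
python3 - <<'E'
from h import *
y=-.1843; x=.4572+(y+.128)*.009
print(ctrl.move_linear([x,y,.0799],.02,stop_force=18)); S("back")
r=ctrl.move_linear([x,y,.075],.02,stop_force=12); s=S(f"press{r}")
if s["ee_pos"][2]<.0765:
    r=ctrl.move_linear([x,y,.069],.02,stop_force=14); s=S(f"deeper{r}")
    if not r: r=ctrl.move_linear([x,y,.0645],.012,stop_force=12); s=S(f"home{r}")
E
```

```text
False
back t 23.51 ee [ 0.4567 -0.1844  0.0799] F [-1.  -2.2  3. ] op 0.243 ff 59.2
pressFalse t 23.9 ee [ 0.4568 -0.1842  0.0744] F [-0.1 -2.1 -1.6] op 0.238 ff 58.7
deeperFalse t 24.35 ee [ 0.4567 -0.1842  0.0687] F [ 0.1 -0.8 -2.1] op 0.244 ff 58.8
homeTrue t 24.64 ee [ 0.4567 -0.1843  0.0673] F [-1.  -0.1  4.4] op 0.241 ff 59.5
```

```bash
python3 - <<'E'
from h import *
x,y=.4567,-.1843
r=ctrl.move_linear([x,y,.0663],.01,stop_force=12); S(f"seat{r}"); ctrl.hold(.3); S("held")
jaws.gripper_open(); S("open")
ctrl.move_linear([x,y,.18],.1); ctrl.reach([.44,-.12,.2],O); ctrl.hold(.2); s=S("up"); cv2.imwrite("pics/w_end.png",capture("wrist")[100:340,180:460])
ctrl.reach([.40,.05,.25],O); cv2.imwrite("pics/s_end.png",capture("scene")[200:340,260:460])
a=cv2.imread("pics/w_end.png");b=cv2.imread("pics/s_end.png")
cv2.imwrite("pics/end.png",np.hstack([cv2.resize(a,(400,343)),cv2.resize(b,(400,343),interpolation=2)])); S("end")
print(proj("wrist",[.4567,-.1843,.104],s)-[180,100])
E
```

```text
seatFalse t 24.89 ee [ 0.4568 -0.1843  0.0672] F [-2.4  1.4  8.2] op 0.24 ff 59.8
held t 25.19 ee [ 0.4568 -0.1843  0.0672] F [-2.7  1.1  8.4] op 0.24 ff 59.8
open t 25.83 ee [ 0.4567 -0.1843  0.0662] F [-0.6  0.3  0.2] op 1.002 ff 0.0
up t 27.7 ee [ 0.4399 -0.1205  0.1994] F [-0.6 -0.3  0.6] op 1.002 ff 0.0
end t 28.56 ee [0.4    0.0492 0.2494] F [-0.3 -0.8  0.1] op 1.004 ff 0.0
[111.41168169  45.1565256 ]
```

View pics/end.png

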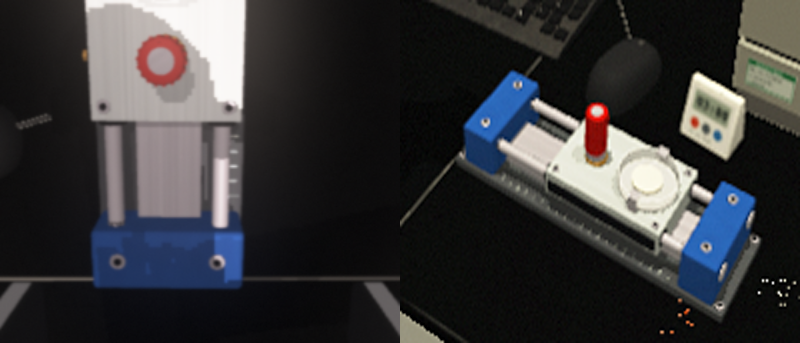

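The red pin stands upright in the bush with its collar down on the brass flange, and the carriage sits well along towards -y. The robot is clear of everything.

```bash
python3 -c "
from h import *
print(ctrl.finish_job())"
```

```text
the job is handed in; nothing more can be done
None
```

The red pin is pushed home in the index hole with its collar on the bush, and I let go and handed the job in at about 29 s; the wrist forces I logged while pressing on the stage stayed under 10 N, the vial and beaker were not touched, and no verdict came back.

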